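# Nip up the vacuum chamber cover of a pug mill

### The arm

A 7-joint arm with a two-finger parallel gripper is mounted at the origin on the work surface. World frame = base frame: x ahead of the robot, y to its left, z up, the work surface at z = 0. Lengths are in m, angles in rad, forces in N, time in s.
With the tool pointing down it reaches from about 0.35 to 0.9 m from the base axis. Payload 8.1 kg.
Tool frame: the origin (TCP) lies midway between the tips of the shut fingers; the grasp point (between the pads) lies 19 mm behind it; z points along the fingers, y is the line along which they close (so a half turn about z gives the same grasp; the last joint's range is limited). The gripper opens to 85 mm and grips with 20 to 120 N. Pads are 22 mm wide; open, the fingers measure 114 mm over their backs; the gripper's body (76 mm by 85 mm) begins 54 mm behind the grasp point. The pads swing forward as they close: fully open they stand 13 mm farther back than shut.
Start: joints at [-1.435, 0.434, 0.025, 1.573, -0.012, 1.134, -0.075], TCP at [0.148, 0.607, 0.231] pointing down, gripper open.
Joint ranges: [-2.62, 2.62], [-0.44, 2.09], [-1.27, 1.32], [0.08, 2.57], [-1.32, 4.46], [0.12, 2], [-2.74, 2.74]. Speed limits (rad/s): [2.22, 2.22, 3.01, 3.01, 3.14, 3.14, 3.14].

### API

Orientations are given as a 3x3 rotation matrix whose columns are the frame's x, y, z axes.
In Python, from plant import telemetry, get_image, camera_info, arm gives the robot as it stands.
- The arm moves only by the tool servo_tool, never from a script. Its argument "rows" is text: rows parted by semicolons, each of 7 numbers parted by spaces: the turn, a rotation vector about the tool's x, y, z in degrees, then the shift along the tool's x, y, z in cm, then the closure, from 0 (fully open) to 1 (shut). A call has 1 to 8 rows; each row shifts and turns the commanded pose from where the row before left it, along the tool's axes as they then stand; what a row does not reach is not made up. A row lasts 1/8 s, in which the tool goes at most 62.5 mm and 10.7 degrees, less where a joint would pass 70% of its speed; a pose out of reach is approached as far as the arm can. A call is refused whole if a number of a shift passes 6.25 or a number of a turn 10.7, either way. A call with a gripper value outside its range is refused whole. The fingers move at their own pace and stop on an object; "squeeze" is the grip in N (left out, the last holds). Time passes only in rows, so rows that do not move let the fingers close. It gives the time, the measured TCP pose, the force, the opening and the grip force at its end, in the units of the state.
- telemetry.observe(): the state, without advancing time (a new reading comes with each control period).
- get_image(name): name is "scene" or "top" or "wrist"; returns the picture (384x512x3 uint8, red, green, blue); there is no depth.
- camera_info(name): a dict with "fov_y" (degrees; the focal length in pixels is half the picture's height over the tangent of half this angle, whatever the lens; pixels are square), "cx", "cy" (the principal point, pixels), "world_to_cam" (4x4, takes a point from world to camera coordinates). Camera axes: x right, y up, looking along -z (the intrinsics and any distortion apply to the point x, -y, -z); pixel columns grow to the right and rows downward; lengths in m; the calibration is good to about 2 mm. A picture is of the moment at which its call begins: read the wrist's pose just before it. camera_info takes no time and is no camera call; for the wrist camera it gives the pose at the moment of the call.
- arm.job_done(): hands the job in; it is judged then, once.
The state is a dict: "t": time; "joint_positions": joint angles; "qd": joint speeds; "effort": joint torques, N m; "eef_pos": TCP position; "orientation": TCP orientation; "force": force on the tool from outside, world axes, zero at the start; "wrist_torque": the same for the moment, N m; "gripper_width": finger opening in m; "finger_force": force on a finger pad.
Only numpy, scipy, OpenCV 4.12 (cv2) and the standard library are available. Lean on these libraries where they do the work, as an engineer would, in place of code of your own. Each camera call takes 0.05 s, during which the arm holds its last target. There are 200 camera calls.

### The job

The gasketed cover on the pug mill's vacuum chamber is held by four wing screws that are only finger-tight. Tighten them clockwise in cross order so that the cover pulls down evenly: bring one up solid against its stop, then the one diagonally across from it, then the remaining two, until all four are fully tight. Leave the clay jugs and the spanner where they are.

Things in the scene. Friction and masses are not known exactly. Their poses are not given: they have to be found in the camera images.
- pugmill: Bench de-airing pug mill (clay extruder), fixed to the table. Origin at table height under the middle of its vacuum chamber; z up, y along the machine towards the steel barrel and nozzle, -y towards hopper and motor, -x the side facing the robot. Apart from the cover and its screws nothing within 200 mm of the chamber's middle is higher than 200 mm above the table.
- cover_centre (a point): Centre of the top face of the flat aluminium cover (200 x 190 x 10 mm, dark round sight glass in the middle, black rubber gasket under its edge), 184 mm above the table; axes as the pug mill's. The four wing screws stand on it at x = +-75 mm, y = +-70 mm. The cover does not visibly move.
- wing_nozzle_near_grip (a point): Steel wing screw, robot-side screw at the barrel (nozzle) end: a point on its vertical axis midway up its ears, 26 mm above the cover (its top is 38 mm above). The wing is 10 mm thick along x and 56 mm wide along y (26 mm at its foot); z is up; axes turn with it. Its 24 mm round flange reaches 7 mm above the cover; above that only the 10 mm wing, to be pinched across its thickness from above.
- wing_nozzle_near (a joint): Angle (rad) of the robot-side screw at the barrel (nozzle) end; grows as it is tightened, clockwise from above. Starts between 0.05 and 0.45 (finger-tight), solid stop at 1.2 (fully tight). Turning it takes 0.14 N m at 0, rising to 0.22 N m just before the stop; it stays where it is left.
- wing_nozzle_far_grip (a point): Steel wing screw, screw on the side away from the robot at the barrel (nozzle) end: a point on its vertical axis midway up its ears, 26 mm above the cover (its top is 38 mm above). The wing is 10 mm thick along x and 56 mm wide along y (26 mm at its foot); z is up; axes turn with it. Its 24 mm round flange reaches 7 mm above the cover; above that only the 10 mm wing, to be pinched across its thickness from above.
- wing_nozzle_far (a joint): Angle (rad) of the screw on the side away from the robot at the barrel (nozzle) end; grows as it is tightened, clockwise from above. Starts between 0.05 and 0.45 (finger-tight), solid stop at 1.2 (fully tight). Turning it takes 0.14 N m at 0, rising to 0.22 N m just before the stop; it stays where it is left.
- wing_hopper_near_grip (a point): Steel wing screw, robot-side screw at the hopper end: a point on its vertical axis midway up its ears, 26 mm above the cover (its top is 38 mm above). The wing is 10 mm thick along x and 56 mm wide along y (26 mm at its foot); z is up; axes turn with it. Its 24 mm round flange reaches 7 mm above the cover; above that only the 10 mm wing, to be pinched across its thickness from above.
- wing_hopper_near (a joint): Angle (rad) of the robot-side screw at the hopper end; grows as it is tightened, clockwise from above. Starts between 0.05 and 0.45 (finger-tight), solid stop at 1.2 (fully tight). Turning it takes 0.14 N m at 0, rising to 0.22 N m just before the stop; it stays where it is left.
- wing_hopper_far_grip (a point): Steel wing screw, screw on the side away from the robot at the hopper end: a point on its vertical axis midway up its ears, 26 mm above the cover (its top is 38 mm above). The wing is 10 mm thick along x and 56 mm wide along y (26 mm at its foot); z is up; axes turn with it. Its 24 mm round flange reaches 7 mm above the cover; above that only the 10 mm wing, to be pinched across its thickness from above.
- wing_hopper_far (a joint): Angle (rad) of the screw on the side away from the robot at the hopper end; grows as it is tightened, clockwise from above. Starts between 0.05 and 0.45 (finger-tight), solid stop at 1.2 (fully tight). Turning it takes 0.14 N m at 0, rising to 0.22 N m just before the stop; it stays where it is left.
- jug0_mid (a point): Bystander: small unfired brown clay jug, 85 mm high, 62 mm across its belly, standing on a round white plaster bat (184 mm across, 16 mm thick) to the robot's right. The point is on its axis, half-way up.
- jug1_mid (a point): Bystander: small unfired brown clay jug, 85 mm high, 62 mm across its belly, standing on a round white plaster bat (184 mm across, 16 mm thick) to the robot's right. The point is on its axis, half-way up.
- jug2_mid (a point): Bystander: small unfired brown clay jug, 85 mm high, 62 mm across its belly, standing on a round white plaster bat (184 mm across, 16 mm thick) to the robot's right. The point is on its axis, half-way up.
- spanner: Bystander: steel spanner lying on the table beyond the machine; origin under its middle.

How it is judged:
On the way:
1. one diagonal pair of wing screws is tight (each within 0.18 rad of its stop) while both screws of the other pair are still finger-tight (below 0.65 rad) (((value of joint each of wing_nozzle_near, wing_hopper_far above 1.02 rad and value of joint each of wing_nozzle_far, wing_hopper_near below 0.65 rad) or (value of joint each of wing_nozzle_far, wing_hopper_near above 1.02 rad and value of joint each of wing_nozzle_near, wing_hopper_far below 0.65 rad))), for 0.2 s.
At the end, for the whole second after the job is handed in: All four wing screws are within 0.18 rad (10 degrees) of their stop at 1.2 rad and stay there; the jugs are within 30 mm and the spanner within 40 mm of where they started (value of joint each of wing_nozzle_near, wing_nozzle_far, wing_hopper_near, wing_hopper_far above 1.02 rad and not (distance of jug0_mid from where it was at the start of the episode above 0.03 m) and not (distance of jug1_mid from where it was at the start of the episode above 0.03 m) and not (distance of jug2_mid from where it was at the start of the episode above 0.03 m) and not (distance of spanner from where it was at the start of the episode above 0.04 m)); the robot touches nothing.
It fails at once if a clay jug is pushed more than 30 mm or knocked over, or the spanner is pushed more than 40 mm (distance of any of jug0_mid, jug1_mid, jug2_mid from where it was at the start of the episode above 0.03 m or distance of spanner from where it was at the start of the episode above 0.04 m or angle between any of jug0_mid, jug1_mid, jug2_mid's own z axis and vertical above 0.4 rad).
It also fails if it takes over 64 s, if anything falls off the work surface, if the arm or the gripper's body presses on something with over 40 N, if the wrist force passes 120 N, or if a joint passes its speed limit or range.

## Working session

There is one attempt and no reset: what is moved stays moved. The work goes in short steps, Python scripts to look and compute and a tool call to move; the robot and the scene stay as the last step left them, time stands still between calls to the robot, and variables do not carry over. Pictures are saved under pics/ and viewed, at most 10 in all, crops included, and the job is handed in when it is done.

Besides the shell and the picture viewer there is one more tool, called as name(argument=value, ...), one argument or row to a line, values as JSON. servo_tool: Moves the arm, as the interface text tells. Its arguments: {"type":"object","properties":{"rows":{"type":"string"},"squeeze":{"type":"number"}},"required":["rows"]}

```bash
mkdir -p pics; python3 - <<'E'
from plant import telemetry,get_image,camera_info
import cv2,numpy as np
for n in("scene","top"):
    im=get_image(n); cv2.imwrite(f"pics/{n}0.png",im[:,:,::-1]); i=camera_info(n);print(n,i)
s=telemetry.observe();print(s)
E
```

```text
scene {'fov_y': 47.246242968997784, 'cx': 251.0359173346983, 'cy': 185.7571377526907, 'world_to_cam': array([[-1.20138371e-01,  9.92756310e-01,  1.29625009e-03,
         1.56314053e-01],
       [-7.65873002e-01, -9.35127285e-02,  6.36155575e-01,
         2.93490559e-01],
       [ 6.31668677e-01,  7.54339313e-02,  7.71559722e-01,
        -1.61231264e+00],
       [ 0.00000000e+00,  0.00000000e+00,  0.00000000e+00,
         1.00000000e+00]])}
top {'fov_y': 52.468197148252756, 'cx': 252.34617905301624, 'cy': 182.53831012997833, 'world_to_cam': array([[-0.03377771, -0.99942267, -0.00365862, -0.05175955],
       [ 0.97833562, -0.03381271,  0.20424522, -0.52595883],
       [-0.20425101,  0.00331958,  0.97891292, -0.95193733],
       [ 0.        ,  0.        ,  0.        ,  1.        ]])}
{'t': 0.1, 'joint_positions': array([-1.43462463,  0.4351421 ,  0.02497376,  1.57398042, -0.01157906,
        1.13402345, -0.07505637]), 'qd': array([ 3.86590051e-05, -1.74346310e-03, -7.89215692e-04, -2.90446850e-03,
       -9.62805795e-04,  7.00229806e-04,  5.05609463e-04]), 'effort': array([ 3.11359981e-03, -6.71758246e+01,  1.02806993e+00, -3.16901386e+01,
        1.57293782e-02,  7.32362023e-03, -7.48999446e-05]), 'eef_pos': array([0.14776987, 0.60681958, 0.23062137]), 'orientation': array([[-9.71625255e-01,  2.36525536e-01, -1.88646066e-04],
       [ 2.36525565e-01,  9.71624263e-01, -1.39606762e-03],
       [-1.46912546e-04, -1.40107417e-03, -9.99999008e-01]]), 'force': array([-0.32893723, -0.28971257,  0.25885755]), 'wrist_torque': array([-0.0059119 ,  0.00227008,  0.00242063]), 'finger_force': 0.0, 'gripper_width': 0.08533680619431704}
```

View pics/top0.png

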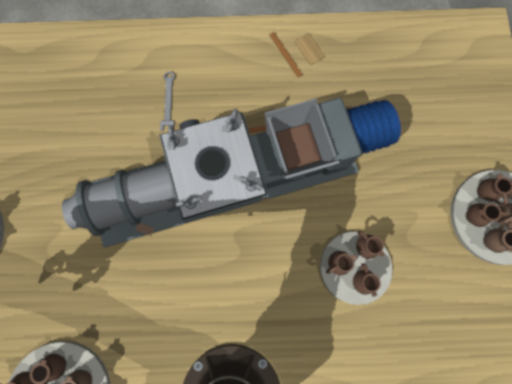

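View pics/scene0.png

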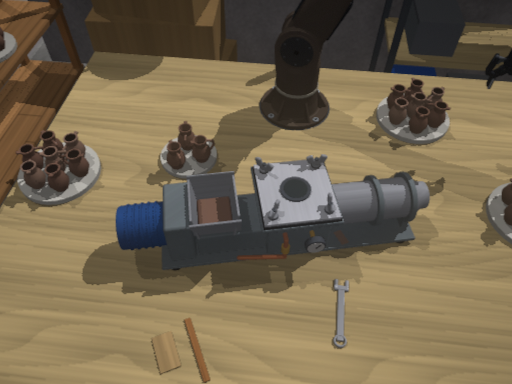

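The top view shows the cover at about (212,162), its screws near (175,138), (233,122), (252,182) and (190,203), and the nozzle to the left. The jugs are at (358,265), and the spanner lies beyond the machine near (168,100). I'll enlarge the cover.

```bash
python3 - <<'E'
import cv2
im=cv2.imread("pics/top0.png")[105:220,155:275]
a=cv2.resize(im,None,fx=5,fy=5,interpolation=cv2.INTER_CUBIC); cv2.imwrite("pics/crop0.png",a)
E
```

```text
(no output)
```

View pics/crop0.png

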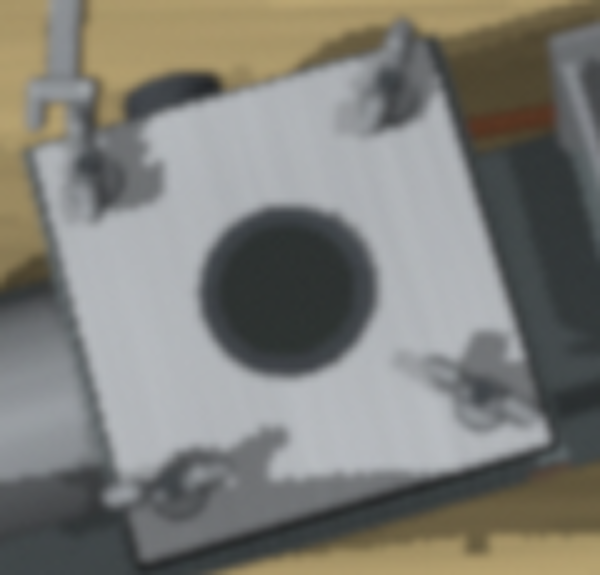

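```bash
cat > h.py <<'E'
import numpy as np,cv2
from plant import telemetry,get_image,camera_info
def proj(i,P):
    P=np.atleast_2d(P);c=P@i["world_to_cam"][:3,:3].T+i["world_to_cam"][:3,3]
    f=192/np.tan(np.radians(i["fov_y"]/2))
    return np.c_[i["cx"]+f*c[:,0]/-c[:,2], i["cy"]-f*c[:,1]/-c[:,2]]
def back(i,uv,z):
    f=192/np.tan(np.radians(i["fov_y"]/2)); uv=np.atleast_2d(uv)
    d=np.c_[(uv[:,0]-i["cx"])/f,-(uv[:,1]-i["cy"])/f,-np.ones(len(uv))]
    R=i["world_to_cam"][:3,:3];t=i["world_to_cam"][:3,3]
    o=-R.T@t; w=d@R
    return o+w*((z-o[2])/w[:,2])[:,None]
E
python3 - <<'E'
from h import *
from scipy.optimize import least_squares
i=camera_info("top")
c=np.array([[30,150],[432,38],[553,447],[143,565],[288,291]])/5+[155,105]
W=back(i,c,.184);print(W.round(4))
M=np.array([[.1,.095],[.1,-.095],[-.1,-.095],[-.1,.095],[0,0]])
def T(p,m): 
    a=p[2];return p[:2]+m@np.array([[np.cos(a),np.sin(a)],[-np.sin(a),np.cos(a)]])
r=least_squares(lambda p:(T(p,M)-W[:,:2]).ravel(),[.5,0,.27]);print(r.x,(r.fun*1000).round(1))
S=T(r.x,np.array([[-.075,.07],[.075,.07],[-.075,-.07],[.075,-.07]]));print(S,np.hypot(*S.T))
for z in(.191,.21,.222):print((5*(proj(i,np.c_[S,[z]*4])-[155,105])).round(0))
w=camera_info("wrist");print(w,"\n",telemetry.observe()["eef_pos"])
E
```

```text
[[ 0.6158  0.1372  0.184 ]
 [ 0.664  -0.0494  0.184 ]
 [ 0.4688 -0.0978  0.184 ]
 [ 0.4223  0.0847  0.184 ]
 [ 0.5447  0.0193  0.184 ]]
[0.54312282 0.01878302 0.25264187] [ 0.4 -1.4 -0.3  1.2  1.2 -0.3  0.2  1.1 -1.5 -0.5]
[[ 0.45300626  0.06781369]
 [ 0.59824458  0.10530812]
 [ 0.48800106 -0.06774207]
 [ 0.63323938 -0.03024764]] [0.4580539  0.60744249 0.49268045 0.63396138]
[[179. 492.]
 [ 96. 179.]
 [484. 404.]
 [392.  97.]]
[[172. 486.]
 [ 87. 166.]
 [484. 395.]
 [390.  82.]]
[[167. 481.]
 [ 82. 158.]
 [484. 390.]
 [388.  72.]]
{'fov_y': 61.81836451899023, 'cx': 248.77234540566872, 'cy': 197.97625861759906, 'world_to_cam': array([[ 0.23631351,  0.9716746 , -0.00209663, -0.62496005],
       [-0.93790117,  0.22753471, -0.26185749,  0.03494519],
       [-0.25396321,  0.06384689,  0.96510427, -0.38094647],
       [ 0.        ,  0.        ,  0.        ,  1.        ]])} 
 [0.14776987 0.60681958 0.23062137]
```

The cover fits within 1.5 mm, centred at (0.543, 0.019) with yaw 14.5°. Next I'll move above it for a closer look.

servo_tool(
  rows="0 0 10.3 0 0 -1.35 0;0 0 10.3 0 0 -1.35 0;0 0 10.3 0 0 -1.35 0;0 0 10.3 0 0 -1.35 0;0 0 10.3 0 0 -1.35 0;0 0 10.3 0 0 -1.35 0",
)

```text
t: 0.85
eef_pos: [0.1477, 0.607, 0.3123]
orientation: [[-0.245, 0.97, -0.0], [0.97, 0.245, -0.001], [-0.001, -0.0, -1.0]]
force: [0.0, -0.2, 0.0]
gripper_width: 0.0856
finger_force: 0.0
```

servo_tool(
  rows="0 0 0 -5.1 1.7 0 0;0 0 0 -5.1 1.7 0 0;0 0 0 -5.1 1.7 0 0;0 0 0 -5.1 1.7 0 0;0 0 0 -5.1 1.7 0 0;0 0 0 -5.1 1.7 0 0;0 0 0 -5.1 1.7 0 0",
)

```text
t: 1.72
eef_pos: [0.3531, 0.2898, 0.3122]
orientation: [[-0.251, 0.968, -0.0], [0.968, 0.251, 0.0], [0.0, -0.0, -1.0]]
force: [1.3, 0.1, 0.2]
gripper_width: 0.0855
finger_force: 0.0
```

servo_tool(
  rows="0 0 0 -5.1 1.7 0 0;0 0 0 -5.1 1.7 0 0;0 0 0 -5.1 1.7 0 0;0 0 0 -5.1 1.7 0 0;0 0 0 -5.1 1.7 0 0;0 0 0 -5.1 1.6 0 0;0 0 0 -5.1 1.5 0 0;0 0 0 0 0 0 0",
)

```text
t: 2.72
eef_pos: [0.555, -0.03, 0.312]
orientation: [[-0.244, 0.97, -0.0], [0.97, 0.244, -0.003], [-0.003, -0.001, -1.0]]
force: [-0.7, 0.0, -0.1]
gripper_width: 0.0852
finger_force: 0.0
```

```bash
python3 - <<'E'
from h import *
im=get_image("wrist"); i=camera_info("wrist"); np.save("w1.npy",i,allow_pickle=True)
cv2.imwrite("pics/w1.png",cv2.resize(im[:,:,::-1],None,fx=1.5,fy=1.5,interpolation=cv2.INTER_CUBIC))
s=telemetry.observe();print(s["eef_pos"],s["orientation"],s["joint_positions"])
c=np.array([.5431,.0188]);a=.2526
u=np.array([np.cos(a),np.sin(a)]);v=np.array([-np.sin(a),np.cos(a)])
for n,x,y in(("nn",-1,1),("nf",1,1),("hn",-1,-1),("hf",1,-1)):
    p=c+x*.075*u+y*.07*v
    print(n,(1.5*proj(i,[[*p,.184],[*p,.222]])).round(0).tolist())
for x,y in((1,1),(1,-1),(-1,-1),(-1,1)):print((1.5*proj(i,[[*(c+x*.1*u+y*.095*v),.184]])).round().tolist())
E
```

```text
[ 0.55437039 -0.02720366  0.31181279] [[-2.46564306e-01  9.69126020e-01 -8.94038686e-04]
 [ 9.69126055e-01  2.46563291e-01 -1.11037644e-03]
 [-8.55657582e-04 -1.14021538e-03 -9.99998984e-01]] [-0.60665299  0.30024385  0.74737766  1.66413473 -0.21136994  1.26151707
  0.43246078]
nn [[229.0, 66.0], [204.0, 49.0]]
nf [[518.0, 65.0], [542.0, 48.0]]
hn [[248.0, 322.0], [230.0, 345.0]]
hf [[500.0, 322.0], [518.0, 344.0]]
[[571.0, 11.0]]
[[538.0, 361.0]]
[[210.0, 361.0]]
[[175.0, 12.0]]
```

View pics/w1.png

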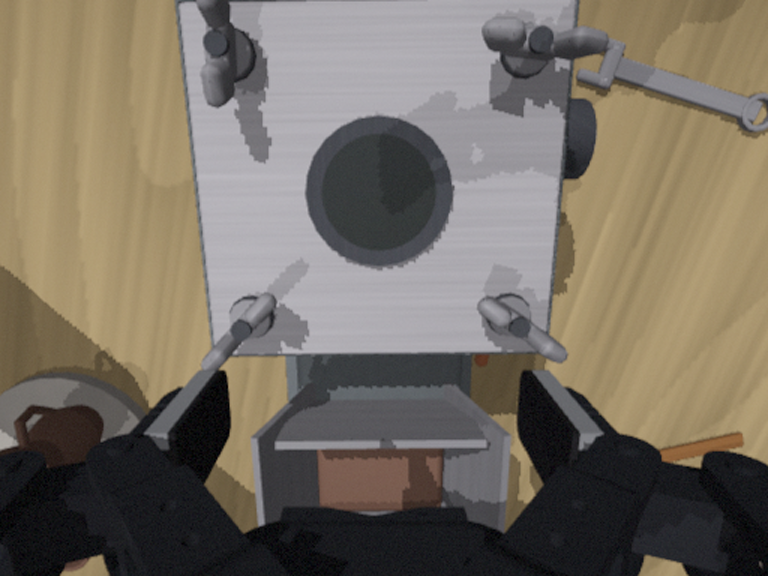

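The cover's corners are about 5 px off the prediction because the arm was still settling. The wings point different ways: nn is along y, nf along x, and hn and hf are oblique. I'll retake with the arm settled and enlarge the screws.

servo_tool(
  rows="0 0 0 -2 0 -3 0;0 0 0 0 0 0 0;0 0 0 0 0 0 0;0 0 0 0 0 0 0",
)

```text
t: 3.28
eef_pos: [0.5587, -0.043, 0.3415]
orientation: [[-0.252, 0.968, -0.001], [0.968, 0.252, 0.001], [0.001, -0.001, -1.0]]
force: [-0.1, -0.0, 0.6]
gripper_width: 0.0856
finger_force: 0.0
```

```bash
python3 - <<'E'
from h import *
import pickle
i=camera_info("wrist");im=get_image("wrist"); pickle.dump(i,open("w2.pkl","wb"))
s=telemetry.observe();print(s["eef_pos"],s["orientation"][:,1])
c=np.array([.5431,.0188]);a=.2526
u=np.array([np.cos(a),np.sin(a)]);v=np.array([-np.sin(a),np.cos(a)])
P=[c+x*.1*u+y*.095*v for x,y in((1,1),(1,-1),(-1,-1),(-1,1))]
q=proj(i,np.c_[P,[.184]*4]);print(q.round(1).tolist())
lo=q.min(0).astype(int)-25; hi=q.max(0).astype(int)+25;lo=lo.clip(0)
cr=im[lo[1]:hi[1],lo[0]:hi[0],::-1];print(lo,cr.shape)
f=2.5
cv2.imwrite("pics/w2.png",cv2.resize(cr,None,fx=f,fy=f,interpolation=cv2.INTER_CUBIC))
E
```

```text
[ 0.55884121 -0.04320068  0.34158101] [ 0.96768472  0.25216072 -0.0011195 ]
[[369.2, -2.4], [349.8, 214.2], [147.8, 213.5], [129.8, -3.1]]
[104   0] (239, 290, 3)
```

View pics/w2.png

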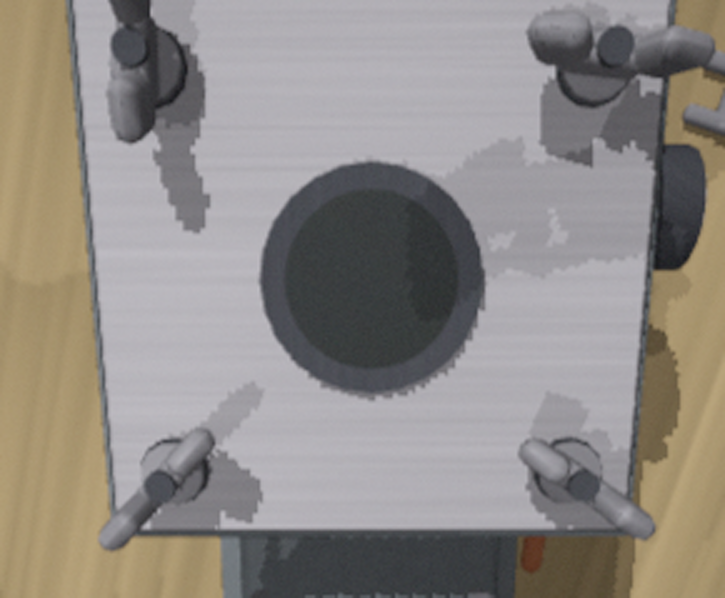

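```bash
cat > fit.py <<'E'
from h import *
import pickle
from scipy.optimize import least_squares
i=pickle.load(open("w2.pkl","rb"))
M=np.array([[.1,-.095,.184],[-.1,-.095,.184],[0,0,.184],[-.075,.07,.191],[.075,.07,.191],[-.075,-.07,.191],[.075,-.07,.191]])
C=np.array([[630,530],[115,533],[372,277],[157,67],[593,74],[174,470],[567,470]])/2.5+[104,0]
def mod(p,m):
    a=p[2];R=np.array([[np.cos(a),-np.sin(a)],[np.sin(a),np.cos(a)]])
    return np.c_[p[:2]+m[:,:2]@R.T,m[:,2]+p[3]]
for z in(0,1):
    r=least_squares(lambda p:(proj(i,mod(np.r_[p[:3],p[3]*z],M))-C).ravel(),[.543,.019,.25,0]);print(r.x.round(4),r.fun.reshape(-1,2).round(1).tolist())
p=r.x
D=np.array([[132,46],[615,46],[162,486],[583,485]])/2.5+[104,0]
T=np.array([[-.075,.07],[.075,.07],[-.075,-.07],[.075,-.07]])
for z in(.2,.21,.222): print(z,(proj(i,mod(p,np.c_[T,[z]*4]))-D).round(1).tolist())
E
python3 fit.py
```

```text
[0.5463 0.0212 0.2522 0.    ] [[-2.4, 0.8], [1.4, -1.1], [0.3, 2.3], [-2.9, -0.8], [2.6, -3.0], [-0.0, 1.2], [1.1, 1.8]]
[ 0.5463  0.0211  0.2522 -0.0027] [[-3.2, -0.0], [2.2, -1.9], [0.3, 2.3], [-2.1, 0.1], [1.7, -2.2], [0.7, 0.6], [0.4, 1.2]]
0.2 [[5.1, 5.6], [-4.0, 6.3], [3.3, -3.5], [-3.6, -2.5]]
0.21 [[1.8, 2.3], [-0.3, 2.9], [0.7, -0.8], [-0.8, 0.1]]
0.222 [[-2.6, -2.1], [4.6, -1.4], [-2.6, 2.6], [2.9, 3.6]]
```

```bash
cat >> fit.py <<'E'
p=[.5455,.0205,.2522,0]
b=lambda q,z: back(i,np.array(q)/2.5+[104,0],z)
print("axes",mod(p,np.c_[T,[.21]*4]).round(4).tolist())
for n,q in(("nn",[[130,46],[128,125]]),("nf",[[552,36],[695,46]]),("hn",[[202,440],[114,538]]),("hf",[[537,449],[643,526]])):
    w=b(q,.218)if n!="nn" else np.r_[b(q[:1],.208),b(q[1:],.217)]
    d=w[0]-w[1]; print(n,w.mean(0).round(4),np.hypot(*d[:2]).round(4),"world ang of wing",np.degrees(np.arctan2(d[1],d[0])).round(1)%180)
E
python3 fit.py|tail -5
```

```text
axes [[0.4554, 0.0696, 0.21], [0.6007, 0.107, 0.21], [0.4903, -0.066, 0.21], [0.6356, -0.0286, 0.21]]
nn [0.4573 0.0594 0.2125] 0.0243 world ang of wing 104.8
nf [0.6008 0.1082 0.218 ] 0.0433 world ang of wing 11.0
hn [ 0.4914 -0.0647  0.218 ] 0.0481 world ang of wing 61.6
hf [ 0.6363 -0.0261  0.218 ] 0.0475 world ang of wing 159.2
```

Axes and wing midpoints agree to about 2 mm, so I'll start with nn, whose closing axis is already right.

servo_tool(
  rows="0 0 0 4.5 -2.39 2 0;0 0 0 4.5 -2.39 2 0;0 0 0 4.5 -2.39 2 0;0 0 0 0 0 0 0;0 0 0 0 0 2.8 0;0 0 0 0 0 2.8 0;0 0 0 0 0 2.8 0;0 0 0 0 0 0 0",
)

```text
t: 4.32
eef_pos: [0.4552, 0.0677, 0.1971]
orientation: [[-0.25, 0.968, -0.003], [0.968, 0.25, -0.002], [-0.001, -0.003, -1.0]]
force: [0.1, 0.0, 1.1]
gripper_width: 0.0851
finger_force: 0.0
```

servo_tool(
  rows="0 0 0 0 0 0 0.3;0 0 0 0 0 0 0.5;0 0 0 0 0 0 0.7;0 0 0 0 0 0 0.85;0 0 0 0 0 0 1;0 0 0 0 0 0 1",
  squeeze=50,
)

```text
t: 5.08
eef_pos: [0.4552, 0.0681, 0.1987]
orientation: [[-0.25, 0.968, -0.002], [0.968, 0.25, 0.0], [0.001, -0.002, -1.0]]
force: [-6.0, -1.5, 11.1]
gripper_width: 0.0086
finger_force: 49.2
```

servo_tool(
  rows="0 0 8 0 0 -0.2 1;0 0 8 0 0 0 1;0 0 8 0 0 0 1;0 0 8 0 0 0 1;0 0 4 0 0 0 1;0 0 0 0 0 0 1",
  squeeze=70,
)

```text
t: 5.82
eef_pos: [0.4542, 0.0681, 0.199]
orientation: [[0.366, 0.931, -0.004], [0.931, -0.366, -0.001], [-0.002, -0.003, -1.0]]
force: [-1.2, -1.4, -17.5]
gripper_width: 0.0079
finger_force: 70.2
```

```bash
cat > st.py <<'E'
from h import *
s=telemetry.observe();o=s["orientation"]
print(s["t"],s["eef_pos"].round(4),"ang",np.degrees(np.arctan2(o[1,1],o[0,1])).round(2),"F",s["force"].round(1),"T",s["wrist_torque"].round(3),"q",s["joint_positions"].round(2),s["gripper_width"].round(4))
E
python3 st.py
```

```text
Traceback (most recent call last):
  File "st.py", line 3, in <module>
    print(s["t"],s["eef_pos"].round(4),"ang",np.degrees(np.arctan2(o[1,1],o[0,1])).round(2),"F",s["force"].round(1),"T",s["wrist_torque"].round(3),"q",s["joint_positions"].round(2),s["gripper_width"].round(4))
                                                                                                                                                                                     ^^^^^^^^^^^^^^^^^^^^^^^^
AttributeError: 'float' object has no attribute 'round'
```

```bash
sed -i 's/s\["gripper_width"\].round(4)/s["gripper_width"]/' st.py; python3 st.py
```

```text
5.825 [0.4542 0.0681 0.199 ] ang -21.45 F [ -1.2  -1.4 -17.5] T [-0.007  0.144 -0.092] q [-0.93  0.24  0.82  2.05 -0.21  0.94 -0.38] 0.007906435645884481
```

servo_tool(
  rows="0 0 5 0 0 0.1 1;0 0 3 0 0 0 1;0 0 0 0 0 0 1;0 0 0 0 0 0 1",
)

```text
t: 6.32
eef_pos: [0.454, 0.0682, 0.1989]
orientation: [[0.49, 0.871, -0.004], [0.871, -0.49, 0.0], [-0.002, -0.004, -1.0]]
force: [-6.9, -0.7, -1.6]
gripper_width: 0.0084
finger_force: 72.2
```

```bash
python3 st.py
```

```text
6.325 [0.454  0.0682 0.1989] ang -29.37 F [-6.9 -0.7 -1.6] T [-0.07   1.476  0.013] q [-0.96  0.24  0.85  2.05 -0.23  0.95 -0.5 ] 0.008392239879690715
```

servo_tool(
  rows="0 0 5 0 0 0 1;0 0 3 0 0 0 1;0 0 0 0 0 0 1;0 0 0 0 0 0 1",
)

```text
t: 6.82
eef_pos: [0.454, 0.0682, 0.1989]
orientation: [[0.604, 0.797, -0.004], [0.797, -0.604, -0.001], [-0.003, -0.003, -1.0]]
force: [-6.8, -2.3, -0.4]
gripper_width: 0.0076
finger_force: 93.0
```

```bash
python3 st.py
```

```text
6.825 [0.454  0.0682 0.1989] ang -37.15 F [-6.8 -2.3 -0.4] T [-0.348  1.854  1.887] q [-0.98  0.25  0.88  2.05 -0.24  0.95 -0.62] 0.007610412346076335
```

Tz jumped to 1.9 N m, so nn is at its stop after about 52° of turning. I'll release it, rise, and turn to hf's angle.

servo_tool(
  rows="0 0 0 0 0 0 0;0 0 0 0 0 0 0;0 0 0 0 0 0 0;0 0 0 0 0 -3 0;0 0 -10.6 0 0 -4 0;0 0 -10.6 0 0 -4 0;0 0 -10.6 0 0 -3.2 0;0 0 -10.6 0 0 0 0",
)

```text
t: 7.82
eef_pos: [0.4577, 0.0684, 0.3439]
orientation: [[-0.092, 0.996, 0.005], [0.996, 0.092, 0.003], [0.002, 0.005, -1.0]]
force: [0.3, -0.3, -1.7]
gripper_width: 0.0855
finger_force: 0.0
```

servo_tool(
  rows="0 0 -9 0 0 0 0;0 0 0 -4 2 0 0;0 0 0 -4 2 0 0;0 0 0 -4 2 0 0;0 0 0 0 0 0 0;0 0 0 0 0 0 0;0 0 0 0 0 0 0",
)

```text
t: 8.7
eef_pos: [0.5429, -0.0325, 0.3414]
orientation: [[-0.242, 0.97, 0.0], [0.97, 0.242, 0.001], [0.001, 0.0, -1.0]]
force: [0.8, -0.1, 0.0]
gripper_width: 0.0853
finger_force: 0.0
```

```bash
python3 st.py; python3 - <<'E'
from h import *
import pickle
i=camera_info("wrist");im=get_image("wrist"); pickle.dump(i,open("w3.pkl","wb"))
cv2.imwrite("pics/w3.png",cv2.resize(im[:260,90:400,::-1],None,fx=2.3,fy=2.3,interpolation=cv2.INTER_CUBIC))
E
```

```text
8.7 [ 0.5429 -0.0325  0.3414] ang 14.02 F [ 0.8 -0.1  0. ] T [0.09  0.032 0.006] q [-0.72  0.28  0.91  1.65 -0.23  1.33  0.47] 0.08534659818327935
```

View pics/w3.png

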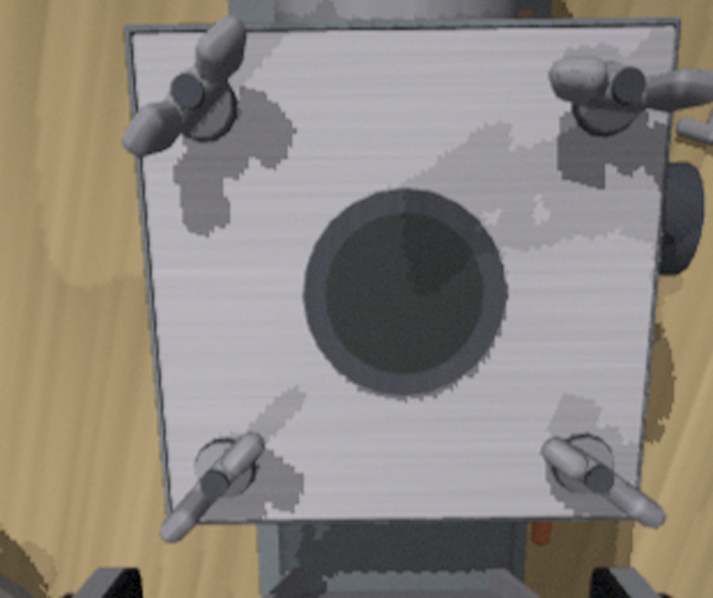

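nn has clearly turned: its tips are now at (222,45) and (148,132) in the crop. All four cover corners are visible, so I'll refit.

```bash
python3 - <<'E'
from h import *
import pickle
from scipy.optimize import least_squares
i=pickle.load(open("w3.pkl","rb"))
px=lambda q:np.array(q)/2.3+[90,0]
M=np.array([[.1,-.095,.184],[-.1,-.095,.184],[.1,.095,.184],[-.1,.095,.184],[0,0,.184],[-.075,.07,.191],[.075,.07,.191],[-.075,-.07,.191],[.075,-.07,.191]])
C=px([[638,518],[170,522],[679,20],[126,29],[406,292],[207,108],[605,103],[228,466],[583,463]])
def mod(p,m):
    a=p[2];R=np.array([[np.cos(a),-np.sin(a)],[np.sin(a),np.cos(a)]])
    return np.c_[p[:2]+m[:,:2]@R.T,m[:,2]]
r=least_squares(lambda p:(proj(i,mod(p,M))-C).ravel(),[.543,.019,.25]);print(r.x.round(4),r.fun.reshape(-1,2).round(1).tolist())
for n,q in(("nn",[[222,45],[148,132]]),("nf",[[570,76],[695,88]]),("hn",[[253,444],[174,528]]),("hf",[[555,452],[655,517]])):
    w=back(i,px(q),.218);d=w[0]-w[1]
    print(n,w.mean(0).round(4),np.hypot(*d[:2]).round(4),np.degrees(np.arctan2(d[1],d[0])).round(1)%180)
E
```

```text
[0.5457 0.0218 0.2585] [[-1.6, -1.5], [1.8, -0.7], [-1.0, 2.3], [2.7, 2.0], [-0.9, 0.8], [-2.7, -2.2], [2.0, -2.7], [-1.3, 1.3], [0.9, 0.5]]
nn [0.4558 0.0697 0.218 ] 0.0372 59.2
nf [0.5995 0.1078 0.218 ] 0.0419 9.099999999999994
hn [ 0.4913 -0.0641  0.218 ] 0.0463 60.5
hf [ 0.6363 -0.0272  0.218 ] 0.0479 161.3
```

servo_tool(
  rows="0 0 -9.3 0 0 0 0;0 0 -9.3 0 0 0 0;0 0 -9.3 0 0 0 0;0 0 -9.3 0 0 0 0;0 0 -9.3 0 0 0 0;0 0 -9.5 0 0 0 0;0 0 0 -4.3 1.8 3 0;0 0 0 -4.3 1.8 3 0",
)

```text
t: 9.75
eef_pos: [0.6377, -0.0277, 0.2817]
orientation: [[-0.94, 0.341, 0.002], [0.341, 0.94, 0.002], [-0.002, 0.003, -1.0]]
force: [0.6, -0.0, 0.3]
gripper_width: 0.0852
finger_force: 0.0
```

servo_tool(
  rows="0 0 0 0 0 0 0;0 0 0 0 0 0 0;0 0 0 0 0 0 0",
)

```text
t: 10.12
eef_pos: [0.6359, -0.0295, 0.283]
orientation: [[-0.939, 0.344, 0.002], [0.344, 0.939, 0.001], [-0.002, 0.001, -1.0]]
force: [0.0, -0.3, 0.0]
gripper_width: 0.0854
finger_force: 0.0
```

```bash
python3 st.py
```

```text
10.125 [ 0.6359 -0.0295  0.283 ] ang 69.91 F [ 0.  -0.3  0. ] T [ 0.005 -0.036 -0.006] q [-0.48  0.47  0.68  1.51 -0.3   1.27  1.46] 0.08543640014547177
```

servo_tool(
  rows="0 0 0 0 0.15 2.8 0;0 0 0 0 0 2.8 0.2;0 0 0 0 0 2.8 0.4;0 0 0 0 0 0 0.5;0 0 0 0 0 0 0.7;0 0 0 0 0 0 0.85;0 0 0 0 0 0 1;0 0 0 0 0 0 1",
  squeeze=70,
)

```text
t: 11.12
eef_pos: [0.6375, -0.0284, 0.1991]
orientation: [[-0.939, 0.343, 0.002], [0.343, 0.939, 0.0], [-0.002, 0.001, -1.0]]
force: [-2.5, 0.3, 6.8]
gripper_width: 0.0084
finger_force: 69.1
```

```bash
python3 st.py
```

```text
11.125 [ 0.6375 -0.0284  0.1991] ang 69.92 F [-2.5  0.3  6.8] T [-0.063  0.557  0.116] q [-0.46  0.53  0.64  1.62 -0.35  1.1   1.5 ] 0.008380561496147755
```

servo_tool(
  rows="0 0 8 0 0 0 1;0 0 8 0 0 0 1;0 0 8 0 0 0 1;0 0 8 0 0 0 1;0 0 8 0 0 0 1;0 0 0 0 0 0 1;0 0 0 0 0 0 1",
)

```text
t: 12.0
eef_pos: [0.6365, -0.0295, 0.1991]
orientation: [[-0.498, 0.867, 0.001], [0.867, 0.498, -0.001], [-0.001, 0.0, -1.0]]
force: [-5.2, -2.5, 10.5]
gripper_width: 0.0082
finger_force: 69.6
```

```bash
python3 st.py
```

```text
12.0 [ 0.6365 -0.0295  0.1991] ang 29.84 F [-5.2 -2.5 10.5] T [-0.524  1.273 -0.08 ] q [-0.56  0.58  0.83  1.63 -0.46  1.14  0.91] 0.008150598915688716
```

servo_tool(
  rows="0 0 4 0 0 0 1;0 0 4 0 0 0 1;0 0 0 0 0 0 1;0 0 0 0 0 0 1",
)

```text
t: 12.5
eef_pos: [0.6363, -0.0297, 0.1991]
orientation: [[-0.372, 0.928, 0.0], [0.928, 0.372, -0.001], [-0.001, -0.0, -1.0]]
force: [-7.2, -2.4, 10.8]
gripper_width: 0.0081
finger_force: 69.7
```

```bash
python3 st.py
```

```text
12.5 [ 0.6363 -0.0297  0.1991] ang 21.83 F [-7.2 -2.4 10.8] T [-0.563  1.509 -0.047] q [-0.58  0.6   0.87  1.63 -0.49  1.15  0.79] 0.008084433235684746
```

servo_tool(
  rows="0 0 4 0 0 0 1;0 0 3 0 0 0 1;0 0 0 0 0 0 1;0 0 0 0 0 0 1",
)

```text
t: 13.0
eef_pos: [0.6361, -0.0298, 0.1991]
orientation: [[-0.256, 0.967, -0.0], [0.967, 0.256, -0.001], [-0.001, -0.0, -1.0]]
force: [-7.6, -3.0, 11.3]
gripper_width: 0.0083
finger_force: 69.7
```

```bash
python3 st.py
```

```text
13.0 [ 0.6361 -0.0298  0.1991] ang 14.83 F [-7.6 -3.  11.3] T [-0.646  1.815 -0.045] q [-0.6   0.61  0.9   1.63 -0.51  1.16  0.69] 0.008261294281880355
```

servo_tool(
  rows="0 0 4 0 0 0 1;0 0 2 0 0 0 1;0 0 0 0 0 0 1;0 0 0 0 0 0 1",
)

```text
t: 13.5
eef_pos: [0.6359, -0.0298, 0.1991]
orientation: [[-0.154, 0.988, -0.001], [0.988, 0.154, -0.001], [-0.001, -0.001, -1.0]]
force: [-8.5, -2.6, 11.7]
gripper_width: 0.0084
finger_force: 69.8
```

```bash
python3 st.py
```

```text
13.5 [ 0.6359 -0.0298  0.1991] ang 8.84 F [-8.5 -2.6 11.7] T [-0.671  1.889  0.059] q [-0.61  0.62  0.93  1.63 -0.53  1.16  0.6 ] 0.00841770565305113
```

servo_tool(
  rows="0 0 4 0 0 0 1;0 0 2 0 0 0 1;0 0 0 0 0 0 1;0 0 0 0 0 0 1",
)

```text
t: 14.0
eef_pos: [0.6359, -0.0298, 0.1991]
orientation: [[-0.053, 0.999, -0.001], [0.999, 0.053, -0.002], [-0.002, -0.001, -1.0]]
force: [-9.2, -3.5, 12.3]
gripper_width: 0.008
finger_force: 89.7
```

```bash
python3 st.py
```

```text
14.0 [ 0.6359 -0.0298  0.1991] ang 3.01 F [-9.2 -3.5 12.3] T [-1.074  2.27   1.732] q [-0.62  0.63  0.96  1.63 -0.55  1.17  0.52] 0.008016338312086242
```

Stop reached on hf, after about 67° of turning. Next is nf.

servo_tool(
  rows="0 0 0 0 0 0 0;0 0 0 0 0 0 0;0 0 0 0 0 0 0;0 0 0 0 0 -3 0;0 0 -9.7 0 0 -3 0;0 0 -9.7 0 0 -3 0;0 0 -9.7 0 0 0 0;0 0 -9.7 0 0 0 0",
)

```text
t: 15.0
eef_pos: [0.637, -0.0279, 0.2878]
orientation: [[-0.67, 0.743, 0.001], [0.743, 0.67, 0.0], [-0.0, 0.001, -1.0]]
force: [-0.1, -0.1, -1.4]
gripper_width: 0.0854
finger_force: 0.0
```

servo_tool(
  rows="0 0 -9.7 0 0 0 0;0 0 -9.7 0 0 0 0;0 0 -9.7 0 0 0 0;0 0 -9.7 0 0 0 0;0 0 -9.7 0 0 0 0;0 0 -9.7 0 0 0 0;0 0 0 0.4 4.7 0 0;0 0 0 0.4 4.7 0 0",
)

```text
t: 16.0
eef_pos: [0.6125, 0.0637, 0.2873]
orientation: [[-0.985, -0.17, 0.0], [-0.17, 0.985, 0.0], [-0.0, 0.0, -1.0]]
force: [0.1, 0.7, 0.6]
gripper_width: 0.0856
finger_force: 0.0
```

servo_tool(
  rows="0 0 0 0.37 4.65 0 0;0 0 0 0 0 0 0;0 0 0 0 0 0 0;0 0 0 0 0 0 0",
)

```text
t: 16.5
eef_pos: [0.6014, 0.1067, 0.2875]
orientation: [[-0.985, -0.17, 0.0], [-0.17, 0.985, -0.001], [-0.0, -0.001, -1.0]]
force: [0.7, -0.6, -0.2]
gripper_width: 0.0852
finger_force: 0.0
```

```bash
python3 st.py
```

```text
16.5 [0.6014 0.1067 0.2875] ang 99.78 F [ 0.7 -0.6 -0.2] T [-0.017  0.037 -0.021] q [-0.64  0.4   0.55  1.56 -0.21  1.25  1.68] 0.08519652007388537
```

Well placed; I'll descend 8.85 cm and close.

servo_tool(
  rows="0 0 0 0.1 0 3 0;0 0 0 0 0 3 0.2;0 0 0 0 0 2.85 0.4;0 0 0 0 0 0 0.5;0 0 0 0 0 0 0.7;0 0 0 0 0 0 0.85;0 0 0 0 0 0 1;0 0 0 0 0 0 1",
  squeeze=70,
)

```text
t: 17.5
eef_pos: [0.601, 0.108, 0.2004]
orientation: [[-0.985, -0.172, 0.002], [-0.172, 0.985, 0.001], [-0.002, 0.0, -1.0]]
force: [-0.0, -0.9, 5.4]
gripper_width: 0.008
finger_force: 69.0
```

```bash
python3 st.py
```

```text
17.5 [0.601  0.108  0.2004] ang 99.89 F [-0.  -0.9  5.4] T [-0.146  0.21  -0.102] q [-0.62  0.46  0.52  1.68 -0.26  1.06  1.72] 0.008033322165929295
```

servo_tool(
  rows="0 0 8 0 0 0 1;0 0 8 0 0 0 1;0 0 8 0 0 0 1;0 0 8 0 0 0 1;0 0 8 0 0 0 1;0 0 0 0 0 0 1;0 0 0 0 0 0 1",
)

```text
t: 18.38
eef_pos: [0.6008, 0.1072, 0.2003]
orientation: [[-0.865, 0.502, 0.002], [0.502, 0.865, -0.0], [-0.002, 0.001, -1.0]]
force: [-1.5, -2.8, 7.9]
gripper_width: 0.008
finger_force: 69.3
```

```bash
python3 st.py
```

```text
18.375 [0.6008 0.1072 0.2003] ang 59.87 F [-1.5 -2.8  7.9] T [-0.617  0.423 -0.039] q [-0.74  0.5   0.7   1.69 -0.36  1.08  1.12] 0.007963145606124922
```

servo_tool(
  rows="0 0 4 0 0 0 1;0 0 3 0 0 0 1;0 0 0 0 0 0 1;0 0 0 0 0 0 1",
)

```text
t: 18.88
eef_pos: [0.6008, 0.1071, 0.2004]
orientation: [[-0.798, 0.602, 0.002], [0.602, 0.798, -0.001], [-0.002, 0.001, -1.0]]
force: [-3.0, -3.3, 7.8]
gripper_width: 0.0079
finger_force: 70.1
```

```bash
python3 st.py
```

```text
18.875 [0.6008 0.1071 0.2004] ang 52.97 F [-3.  -3.3  7.8] T [-0.873  0.505  0.896] q [-0.76  0.51  0.73  1.69 -0.38  1.09  1.02] 0.00792794706352512
```

Tz is rising, so the stop is beginning. I'll turn a little further to seat it.

servo_tool(
  rows="0 0 4 0 0 0 1;0 0 0 0 0 0 1;0 0 0 0 0 0 1",
)

```text
t: 19.25
eef_pos: [0.6008, 0.1072, 0.2004]
orientation: [[-0.756, 0.655, 0.002], [0.655, 0.756, -0.001], [-0.002, 0.0, -1.0]]
force: [-2.2, -3.0, 8.0]
gripper_width: 0.0085
finger_force: 87.9
```

```bash
python3 st.py
```

```text
19.25 [0.6008 0.1072 0.2004] ang 49.07 F [-2.2 -3.   8. ] T [-1.183  0.477  1.873] q [-0.77  0.51  0.75  1.69 -0.39  1.09  0.96] 0.00848853392541172
```

nf is solid against its stop. hn is next.

servo_tool(
  rows="0 0 0 0 0 0 0;0 0 0 0 0 0 0;0 0 0 0 0 0 0;0 0 0 0 0 -3 0;0 0 9.75 0 0 -3 0;0 0 9.75 0 0 -3 0;0 0 9.75 0 0 0 0;0 0 9.75 0 0 0 0",
)

```text
t: 20.25
eef_pos: [0.6002, 0.1084, 0.2892]
orientation: [[-0.167, 0.986, 0.001], [0.986, 0.167, 0.001], [0.001, 0.001, -1.0]]
force: [0.3, 0.1, 0.1]
gripper_width: 0.0853
finger_force: 0.0
```

servo_tool(
  rows="0 0 9.75 0 0 0 0;0 0 9.75 0 0 0 0;0 0 9.75 0 0 0 0;0 0 9.75 0 0 0 0;0 0 0 -4.1 -0.25 0 0;0 0 0 -4.1 -0.25 0 0;0 0 0 -4.1 -0.25 0 0;0 0 0 -4.1 -0.25 0 0",
)

```text
t: 21.25
eef_pos: [0.5108, -0.0312, 0.2887]
orientation: [[0.486, 0.874, -0.0], [0.874, -0.486, 0.0], [0.0, -0.0, -1.0]]
force: [0.2, -0.7, 0.1]
gripper_width: 0.0851
finger_force: 0.0
```

servo_tool(
  rows="0 0 0 -4.1 -0.25 0 0;0 0 0 0 0 0 0;0 0 0 0 0 0 0;0 0 0 0 0 0 0",
)

```text
t: 21.75
eef_pos: [0.4901, -0.0639, 0.2887]
orientation: [[0.485, 0.875, -0.0], [0.875, -0.485, -0.0], [-0.0, 0.0, -1.0]]
force: [0.8, -0.3, -0.6]
gripper_width: 0.0857
finger_force: 0.0
```

```bash
python3 st.py
```

```text
21.75 [ 0.4901 -0.0639  0.2887] ang -28.99 F [ 0.8 -0.3 -0.6] T [-0.    -0.003 -0.057] q [-0.94  0.31  1.26  1.85 -0.32  1.21 -0.08] 0.08566481128318502
```

j3 is near its limit (1.26 of 1.32), and turning clockwise pushes it higher. I'll take the half-turn-equivalent grasp instead, turning ccw and watching the joints.

servo_tool(
  rows="0 0 -10 0 0 0 0;0 0 -10 0 0 0 0;0 0 -10 0 0 0 0;0 0 -10 0 0 0 0;0 0 -10 0 0 0 0;0 0 -10 0 0 0 0;0 0 -10 0 0 0 0;0 0 -10 0 0 0 0",
)

```text
t: 22.75
eef_pos: [0.4899, -0.0641, 0.2886]
orientation: [[-0.781, 0.625, -0.001], [0.625, 0.781, -0.001], [0.0, -0.001, -1.0]]
force: [-0.8, -0.4, -0.2]
gripper_width: 0.085
finger_force: 0.0
```

```bash
python3 st.py
```

```text
22.75 [ 0.4899 -0.0641  0.2886] ang 51.31 F [-0.8 -0.4 -0.2] T [-0.017  0.034  0.009] q [-0.71  0.21  0.89  1.84 -0.17  1.17  1.14] 0.08503151653487934
```

servo_tool(
  rows="0 0 -10 0 0 0 0;0 0 -10 0 0 0 0;0 0 -10 0 0 0 0;0 0 -10 0 0 0 0;0 0 -10 0 0 0 0",
)

```text
t: 23.38
eef_pos: [0.4899, -0.0641, 0.2885]
orientation: [[-0.981, -0.196, -0.001], [-0.196, 0.981, -0.0], [0.001, -0.0, -1.0]]
force: [-0.4, -0.5, -0.2]
gripper_width: 0.0853
finger_force: 0.0
```

```bash
python3 st.py
```

```text
23.375 [ 0.4899 -0.0641  0.2885] ang 101.31 F [-0.4 -0.5 -0.2] T [-0.033  0.014 -0.023] q [-0.58  0.19  0.73  1.84 -0.13  1.17  1.96] 0.08525709918800509
```

The far side would bring j7 to its limit. If I grip about 12° clockwise of alignment, closing the pads simply turns the screw in the tightening direction. So I'll stop at about 138°.

servo_tool(
  rows="0 0 -9.5 0 0 0 0;0 0 -9.5 0 0 0 0;0 0 -9 0 0 0 0;0 0 -9 0.07 -0.1 0 0;0 0 0 0 0 0 0;0 0 0 0 0 0 0",
)

```text
t: 24.12
eef_pos: [0.4898, -0.0658, 0.2886]
orientation: [[-0.672, -0.74, -0.0], [-0.74, 0.672, -0.0], [0.0, 0.0, -1.0]]
force: [-0.7, -0.5, -0.2]
gripper_width: 0.0854
finger_force: 0.0
```

```bash
python3 st.py
```

```text
24.125 [ 0.4898 -0.0658  0.2886] ang 137.75 F [-0.7 -0.5 -0.2] T [-0.012 -0.029 -0.044] q [-0.5   0.18  0.63  1.83 -0.11  1.17  2.57] 0.0853524461333731
```

servo_tool(
  rows="0 0 0 0 0 3 0;0 0 0 0 0 3 0.2;0 0 0 0 0 2.85 0.4;0 0 0 0 0 0 0.5;0 0 0 0 0 0 0.7;0 0 0 0 0 0 0.85;0 0 0 0 0 0 1;0 0 0 0 0 0 1",
  squeeze=70,
)

```text
t: 25.12
eef_pos: [0.4902, -0.066, 0.2016]
orientation: [[-0.67, -0.742, 0.002], [-0.742, 0.67, 0.001], [-0.002, -0.001, -1.0]]
force: [-2.8, 0.9, 7.8]
gripper_width: 0.0082
finger_force: 68.8
```

```bash
python3 st.py
```

```text
25.125 [ 0.4902 -0.066   0.2016] ang 137.92 F [-2.8  0.9  7.8] T [0.224 0.502 0.129] q [-0.46  0.27  0.61  1.96 -0.19  0.96  2.65] 0.008177309431037465
```

servo_tool(
  rows="0 0 8 0 0 0 1;0 0 8 0 0 0 1;0 0 8 0 0 0 1;0 0 6 0 0 0 1;0 0 0 0 0 0 1;0 0 0 0 0 0 1",
)

```text
t: 25.88
eef_pos: [0.4901, -0.0659, 0.2016]
orientation: [[-0.952, -0.307, 0.002], [-0.307, 0.952, 0.001], [-0.002, 0.0, -1.0]]
force: [-3.4, 2.5, 9.0]
gripper_width: 0.0073
finger_force: 68.9
```

```bash
python3 st.py
```

```text
25.875 [ 0.4901 -0.0659  0.2016] ang 107.9 F [-3.4  2.5  9. ] T [ 0.271  0.63  -0.024] q [-0.54  0.29  0.72  1.97 -0.23  0.97  2.17] 0.007254774845811503
```

servo_tool(
  rows="0 0 4 0 0 0 1;0 0 2 0 0 0 1;0 0 0 0 0 0 1;0 0 0 0 0 0 1",
)

```text
t: 26.38
eef_pos: [0.4902, -0.0659, 0.2016]
orientation: [[-0.978, -0.207, 0.002], [-0.207, 0.978, 0.001], [-0.002, 0.001, -1.0]]
force: [-3.3, 2.1, 8.9]
gripper_width: 0.0078
finger_force: 68.9
```

```bash
python3 st.py
```

```text
26.375 [ 0.4902 -0.0659  0.2016] ang 101.92 F [-3.3  2.1  8.9] T [0.283 0.697 0.042] q [-0.56  0.29  0.75  1.97 -0.24  0.97  2.08] 0.007809552829186944
```

Aligned in the grip (8 mm); about 49° done. I'll continue.

servo_tool(
  rows="0 0 4 0 0 0 1;0 0 2 0 0 0 1;0 0 0 0 0 0 1;0 0 0 0 0 0 1",
)

```text
t: 26.88
eef_pos: [0.4902, -0.0658, 0.2015]
orientation: [[-0.994, -0.106, 0.001], [-0.106, 0.994, 0.0], [-0.001, 0.0, -1.0]]
force: [-3.4, -0.1, 8.2]
gripper_width: 0.0081
finger_force: 79.9
```

```bash
python3 st.py
```

```text
26.875 [ 0.4902 -0.0658  0.2015] ang 96.1 F [-3.4 -0.1  8.2] T [0.09  0.658 1.574] q [-0.58  0.3   0.77  1.97 -0.25  0.97  1.99] 0.008060630972574648
```

servo_tool(
  rows="0 0 3 0 0 0 1;0 0 2 0 0 0 1;0 0 0 0 0 0 1;0 0 0 0 0 0 1",
)

```text
t: 27.38
eef_pos: [0.4901, -0.0659, 0.2016]
orientation: [[-1.0, -0.021, 0.001], [-0.021, 1.0, -0.0], [-0.001, -0.0, -1.0]]
force: [-3.5, -0.3, 7.8]
gripper_width: 0.0078
finger_force: 114.0
```

```bash
python3 st.py
```

```text
27.375 [ 0.4901 -0.0659  0.2016] ang 91.21 F [-3.5 -0.3  7.8] T [-0.06   0.832  2.648] q [-0.6   0.3   0.8   1.97 -0.26  0.97  1.92] 0.007768497990256129
```

hn is solid at its stop. I'll release it and check from above.

servo_tool(
  rows="0 0 0 0 0 0 0;0 0 0 0 0 0 0;0 0 0 0 0 0 0;0 0 0 0 0 -3 0;0 0 9.6 0 0 -4 0;0 0 9.6 0 0 -4 0;0 0 9.6 0 0 -3 0;0 0 9.6 0 0 0 0",
)

```text
t: 28.38
eef_pos: [0.4906, -0.0666, 0.3424]
orientation: [[-0.79, 0.613, 0.004], [0.613, 0.79, 0.001], [-0.002, 0.003, -1.0]]
force: [-0.7, 0.6, -0.4]
gripper_width: 0.0857
finger_force: 0.0
```

servo_tool(
  rows="0 0 9.6 0 0 0 0;0 0 9.6 0 0 0 0;0 0 9.6 0 0 0 0;0 0 9.6 0 0 0 0;0 0 0 0.7 3.2 0 0;0 0 0 0.7 3.2 0 0;0 0 0 0 0 0 0;0 0 0 0 0 0 0",
)

```text
t: 29.38
eef_pos: [0.5477, -0.0377, 0.3401]
orientation: [[-0.243, 0.97, -0.001], [0.97, 0.243, -0.001], [-0.0, -0.001, -1.0]]
force: [-0.3, -0.5, 0.2]
gripper_width: 0.0857
finger_force: 0.0
```

```bash
python3 st.py; python3 - <<'E'
from h import *
import pickle
i=camera_info("wrist");im=get_image("wrist"); pickle.dump(i,open("w4.pkl","wb"))
cv2.imwrite("pics/w4.png",cv2.resize(im[:260,90:400,::-1],None,fx=2.3,fy=2.3,interpolation=cv2.INTER_CUBIC))
E
```

```text
29.375 [ 0.5477 -0.0377  0.3401] ang 14.04 F [-0.3 -0.5  0.2] T [ 0.001  0.015 -0.035] q [-0.81  0.35  1.09  1.64 -0.31  1.35  0.57] 0.08573116678402141
```

View pics/w4.png

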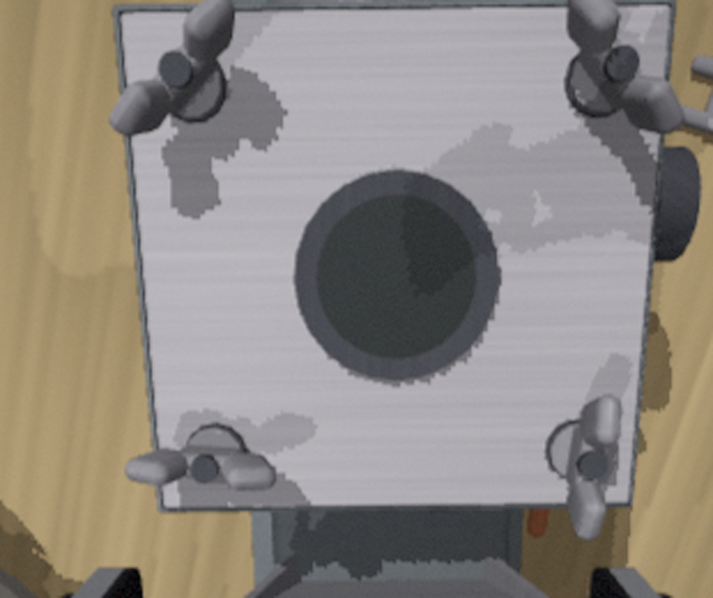

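All four wings have turned by about 50–67°, each ended at a hard-stop torque, and the cover and spanner are undisturbed.

```bash
python3 -c "
from plant import arm
print(arm.job_done())"
```

```text
the job is handed in; nothing more can be done
None
```

I tightened all four wing screws to their stops in cross order (nozzle-near, hopper-far, nozzle-far, hopper-near) in about 29 s, didn't touch the jugs or spanner, and handed the job in; no verdict came back.

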